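# Clamp an organ pipe's lid from the middle out

## Robot

A 7-joint arm with a two-finger parallel gripper is mounted at the origin on the work surface. World frame = base frame: x ahead of the robot, y to its left, z up, the work surface at z = 0. Lengths are in m, angles in rad, forces in N, time in s.
With the tool pointing down it reaches from about 0.425 to 0.95 m from the base axis. Payload 4.7 kg.
Tool frame: the origin (TCP) lies between the finger pads; the fingertips stand 25 mm ahead of it and the grasp point (between the pads) lies 6 mm ahead of it; x points along the fingers, z is the direction in which the jaws open and shut, and the axes are right-handed (so a half turn about x gives the same grasp; the last joint's range is limited). The gripper opens to 85 mm and grips with 20 to 120 N. Pads are 22 mm wide; open, the fingers measure 114 mm over their backs; the gripper's body (76 mm by 85 mm) begins 54 mm behind the grasp point. The pads swing forward as they close: fully open they stand 13 mm farther back than shut.
Start: joints at [-1.2, 0.469, -0.049, 1.532, 0.024, 1.141, -0.082], TCP at [0.263, 0.622, 0.256] pointing down, gripper open.
Joint ranges: [-2.59, 2.59], [-0.33, 1.99], [-1.39, 1.29], [0.1, 2.45], [-1.04, 4.18], [0.21, 1.99], [-2.66, 2.66]. Speed limits (rad/s): [2.57, 2.57, 3.14, 3.14, 3.14, 3.14, 3.14].

## Interface

Orientations are given as a 3x3 rotation matrix whose columns are the frame's x, y, z axes.
In Python, from rig import * gives the robot as it stands. Calls block until the motion is done:
- movep(position, orientation): joint-space move of the TCP to a pose.
- move_l(position, attitude=None, feed=0.15, until_force=None): straight line of the TCP; attitude=None keeps the orientation; feed is the mean speed in m/s. With until_force (N) it stops when the force on the tool has changed by that much, and returns True; else False.
- move_joints(angles): joint-space move.
- command_gripper(opening, newtons=None): finger opening in m; newtons is the grip in N (None keeps the last); returns when the fingers have stopped.
- sleep(seconds).
- inverse_kinematics(position, orientation): joint angles nearest the present ones, or None.
- sense(): the state.
- camera(name): name is "scene" or "side" or "wrist"; returns (picture, depth): 384x512x3 uint8, red, green, blue; 384x512 float32, m along the optical axis (not along the pixel's ray), 0 where there is no reading.
- camera_params(name): a dict with "K" (3x3 intrinsics, pixels), "position" and "rotation" of the camera in the world; the wrist camera has in their place "tool_from_camera" (4x4, takes a point from camera to tool coordinates, whose origin is the TCP and whose axes are the tool frame's). Camera axes: x right, y down, z forward; pixel columns grow to the right and rows downward; lengths in m; the calibration is good to about 2 mm. A picture is of the moment at which its call begins: read the wrist's pose just before it. camera_params takes no time and is no camera call.
A pose or a line that the arm cannot do raises Unreachable and nothing moves.
- finish_job(): hands the job in, once; it reports no verdict.
The state is a dict: "time_s": time; "joint_pos": joint angles; "qd": joint speeds; "joint_efforts": joint torques, N m; "position": TCP position; "tcp_rot": TCP orientation; "wrist_force": force on the tool from outside, world axes, zero at the start; "ft_torque": the same for the moment, N m; "finger_gap": finger opening in m.
Only numpy, scipy, OpenCV 4.12 (cv2) and the standard library are available. Lean on these libraries where they do the work, as an engineer would, in place of code of your own. Each camera call takes 0.05 s, during which the arm holds its last target. There are 200 camera calls.

## Task

A wooden organ pipe lies in a gluing jig with its lid just laid on, under three raised push latches in a row. With the fingertips push the middle latch fully down first, then the latch beside the end that has the pipe's mouth (the brass-framed slot), and last the latch beside the plain end; each stays down by itself. Leave all the loose things on the lid and the bench where they are: do not pick up or knock anything.

Things in the scene. Friction and masses are not known exactly. Their poses are not given: they have to be found in the camera images.
- jig: plywood board 200 (x) x 480 (y) x 18 mm fixed on the table, carrying pipe and latches. Origin: centre of its underside, on the table. x away from the robot at yaw 0, y along the pipe, to the robot's left. The pipe, 84 wide (x), 440 mm long (y), is centred on it, top 88 mm above the table. Latches stand at y = -115 (right), 0 (middle), +115 mm (left)
- hinge_mid (a point): centre of the middle latch's hinge pin, in the jig's frame 60 mm to +x of the centre line, 105 mm above the table; the side latches' pins lie likewise 115 mm to either side. Two steel cheeks 37 mm apart over all hold each pin, top 113 mm high. The steel arms reach from the pins to -x over the pipe and end in black palm plates, which raised reach up to 200 mm above the table
- mouth: mouth piece: the 80 mm long end of the pipe with the mouth, a dark slot 50 x 22 mm in a brass plate 70 x 56 mm on its top. Fixed in the jig at y = +180 or -180 mm of the jig's frame; the other end of the pipe is plain wood with two screw heads. Origin: centre of the piece's underside, 18 mm above the table
- latch_mid (a joint): hinge of the middle latch, rad: 0 = fully raised (arm 0.7 rad above level), grows as the arm is pushed down, 0.7 = fully down against its stop (arm level). Starts between 0 and 0.2. Friction hinge, no spring: the arm stays where it is left; about 3 to 6 N straight down on the palm plate moves it
- latch_left (a joint): hinge of the left (+y of the jig) latch, rad: 0 = fully raised (arm 0.7 rad above level), grows as the arm is pushed down, 0.7 = fully down against its stop (arm level). Starts between 0 and 0.2. Friction hinge, no spring: the arm stays where it is left; about 3 to 6 N straight down on the palm plate moves it
- latch_right (a joint): hinge of the right (-y of the jig) latch, rad: 0 = fully raised (arm 0.7 rad above level), grows as the arm is pushed down, 0.7 = fully down against its stop (arm level). Starts between 0 and 0.2. Friction hinge, no spring: the arm stays where it is left; about 3 to 6 N straight down on the palm plate moves it
- press_mid (a point): point on the upper face of the middle latch's black palm plate, on its middle line, 100 mm from the hinge pin; moves with the arm. Plate 60 mm long (75 to 135 mm from the pin), 34 mm wide. x along the arm to the hinge, z out of the upper face. With the latch fully down it lies 40 mm to -x of the jig's centre line, 110 mm above the table
- press_left (a point): point on the upper face of the left (+y of the jig) latch's black palm plate, on its middle line, 100 mm from the hinge pin; moves with the arm. Plate 60 mm long (75 to 135 mm from the pin), 34 mm wide. x along the arm to the hinge, z out of the upper face. With the latch fully down it lies 40 mm to -x of the jig's centre line, 110 mm above the table
- press_right (a point): point on the upper face of the right (-y of the jig) latch's black palm plate, on its middle line, 100 mm from the hinge pin; moves with the arm. Plate 60 mm long (75 to 135 mm from the pin), 34 mm wide. x along the arm to the hinge, z out of the upper face. With the latch fully down it lies 40 mm to -x of the jig's centre line, 110 mm above the table
- offcut: loose dark wood offcut 45 x 22 x 22 mm, on the lid in the gap between the left and the middle latch. Leave it. Origin: centre of its underside
- weight: loose turned brass weight, 24 mm across, 31 mm high, on the lid in the gap between the middle and the right latch. Leave it. Origin: centre of its underside
- driver: loose screwdriver lying on the table, left. Leave it
- screw_jar: loose glass jar, 64 mm across, 85 mm high, left. Leave it. Origin: centre of its underside
- mug: loose white mug, 76 mm across, 90 mm high, right. Leave it. Origin: centre of its underside
- mallet: loose hammer lying on the table, right. Leave it
- brass_plate: loose T-shaped brass plate, 4 mm thick, 90 mm long, lying on the table, left. Leave it. Origin: underside

How it is judged:
On the way, in this order (a step that is already met when the one before it is completed fails the run):
1. the middle latch is fully down (value of joint latch_mid above 0.64 rad), for 0.2 s.
2. the latch beside the mouth is fully down (((y of mouth in the frame of jig above 0 m and value of joint latch_left above 0.64 rad) or (not (y of mouth in the frame of jig above 0 m) and value of joint latch_right above 0.64 rad))), for 0.2 s.
3. the latch beside the plain end is fully down (((not (y of mouth in the frame of jig above 0 m) and value of joint latch_left above 0.64 rad) or (y of mouth in the frame of jig above 0 m and value of joint latch_right above 0.64 rad))), for 0.2 s.
At the end, for the whole second after the job is handed in: All three latches are fully down (within 0.06 rad of their stops, about 6 mm at the palm plate) and stay there, and the loose things are at rest (value of joint each of latch_left, latch_mid, latch_right above 0.64 rad and linear speed of each of offcut, weight, driver, screw_jar, mug, mallet, brass_plate below 0.02 m/s); the robot touches nothing.
It fails at once if an end latch is pushed half-way down before the middle latch is fully down (not (value of joint latch_mid above 0.64 rad) and value of joint any of latch_left, latch_right above 0.35 rad).
It fails at once if the latch at the plain end is pushed half-way down before the one beside the mouth is fully down (not ((y of mouth in the frame of jig above 0 m and value of joint latch_left above 0.64 rad) or (not (y of mouth in the frame of jig above 0 m) and value of joint latch_right above 0.64 rad)) and ((not (y of mouth in the frame of jig above 0 m) and value of joint latch_left above 0.35 rad) or (y of mouth in the frame of jig above 0 m and value of joint latch_right above 0.35 rad))).
It fails at once if a loose thing is picked up, carried or knocked (moved more than 20 mm) (distance of any of offcut, weight, driver, screw_jar, mug, mallet, brass_plate from where it was at the start of the episode above 0.02 m).
It also fails if it takes over 48 s, if anything falls off the work surface, if the arm or the gripper's body presses on something with over 40 N, if the wrist force passes 120 N, or if a joint passes its speed limit or range.

## Working session

There is one attempt and no reset: what is moved stays moved. The work goes in short steps, each a Python script; the robot and the scene stay as the last script left them, time stands still between calls to the robot, and variables do not carry over. Pictures are saved under pics/ and viewed, about 8 in all and at most 12, crops included, and the job is handed in when it is done.

```bash
mkdir -p pics; ls; python3 - <<'E'
from rig import *
import cv2,numpy as np
for n in("scene","side"):
    p,d=camera(n); np.savez(f"pics/{n}0.npz",p=p,d=d); c=camera_params(n)
    print(n,c["K"].round(1).tolist(),np.round(c["position"],3),np.round(c["rotation"],3).tolist(),(d>0).mean())
    cv2.imwrite(f"pics/{n}0.png",cv2.resize(p[:,:,::-1],(800,600),interpolation=cv2.INTER_CUBIC))
s=sense();print(s["time_s"],s["position"],s["tcp_rot"])
E
```

```text
pics
scene [[439.7, 0.0, 263.5], [0.0, 439.7, 188.0], [0.0, 0.0, 1.0]] [1.335 0.092 1.038] [[-0.127, 0.716, -0.686], [0.992, 0.078, -0.102], [-0.02, -0.694, -0.72]] 0.9959665934244791
side [[412.7, 0.0, 254.2], [0.0, 412.7, 193.6], [0.0, 0.0, 1.0]] [-0.096 -0.704  1.023] [[0.749, -0.471, 0.466], [-0.662, -0.516, 0.544], [-0.015, -0.716, -0.698]] 0.9961700439453125
0.1 [0.26253612 0.62132673 0.25534899] [[-6.37597851e-04 -9.21134030e-01  3.89245028e-01]
 [-1.65103359e-03  3.89245546e-01  9.21132552e-01]
 [-9.99998434e-01 -5.53444783e-05 -1.76900535e-03]]
```

View pics/scene0.png

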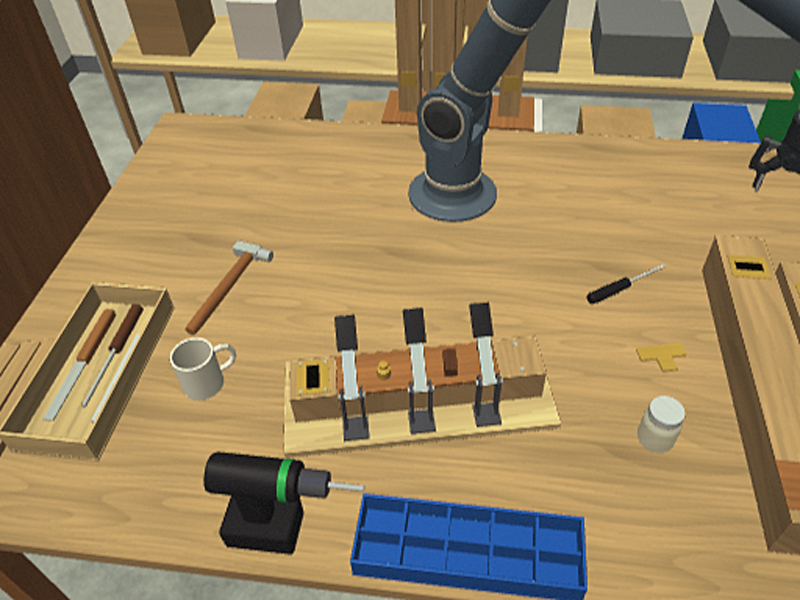

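View pics/side0.png

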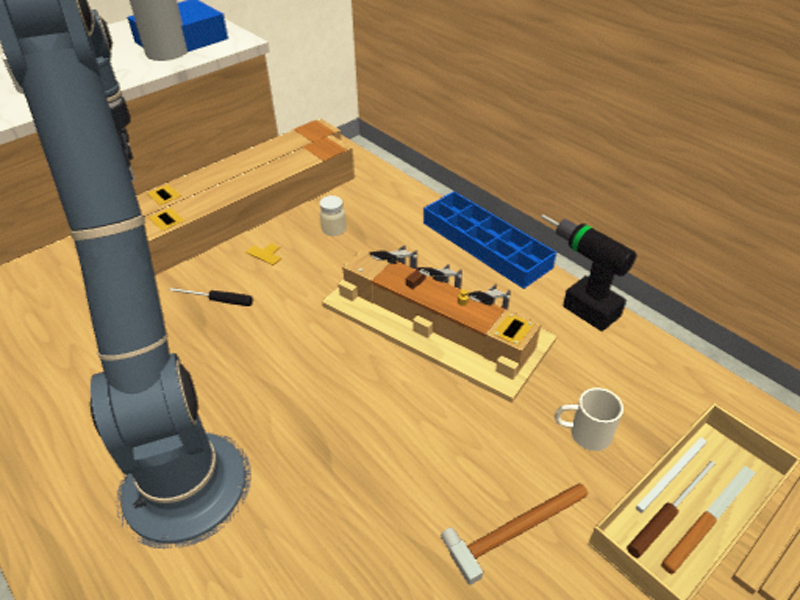

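The scene picture shows the jig at about (420,385) of 800x600, with hinges on the far side from the robot. The brass mouth is at (313,376), which is the robot's right (-y), and the plain end with screws is at (518,352). The side view agrees. So the order is middle, right, left.

```bash
python3 - <<'E'
from rig import *
import cv2,numpy as np
def cloud(n):
    f=np.load(f"pics/{n}0.npz");d=f["d"];c=camera_params(n);K=c["K"]
    v,u=np.mgrid[:384,:512]
    P=np.stack([(u-K[0,2])/K[0,0]*d,(v-K[1,2])/K[1,1]*d,d],-1)@np.array(c["rotation"]).T+c["position"]
    return P,f["p"].astype(int),d>0
for n in("scene","side"):
    P,I,ok=cloud(n)
    reg=ok&(abs(P[...,0]-.62)<.2)&(abs(P[...,1]-.05)<.36)
    for nm,lo,hi in(("top",.080,.096),("board",.010,.026)):
        m=(reg&(P[...,2]>lo)&(P[...,2]<hi)).astype(np.uint8)
        k,l,st,_=cv2.connectedComponentsWithStats(m)
        i=1+st[1:,4].argmax(); q=P[l==i]
        if nm=="top": q=P[(m>0)&(cv2.dilate((l==i).astype(np.uint8),np.ones((21,21)))>0)]
        r=cv2.minAreaRect((q[:,:2]*1000).astype(np.float32)); print(n,nm,len(q),np.round(q.mean(0),4),np.round(r,1) if 0 else r, "medz",np.median(q[:,2]).round(4))
    hsv=cv2.cvtColor(I.astype(np.uint8),cv2.COLOR_RGB2HSV)
    br=reg&(hsv[...,0]>18)&(hsv[...,0]<28)&(hsv[...,1]>180)&(P[...,2]>.075)&(P[...,2]<.1)
    print("brass",br.sum(),np.median(P[br],0).round(3))
    dk=(reg&(I.max(-1)<75)&(P[...,2]>.125)).astype(np.uint8)
    k,l,st,ce=cv2.connectedComponentsWithStats(dk)
    for i in range(1,k):
        if st[i,4]>30: q=P[l==i]; print("plate",st[i,4],ce[i].round(),q.mean(0).round(4),q.min(0).round(3),q.max(0).round(3))
E
```

```text
scene top 954 [ 0.6501 -0.1772  0.0893] ((655.8201904296875, -165.5133514404297), (117.88545227050781, 118.20518493652344), 11.194068908691406) medz 0.0895
scene board 3736 [ 0.6734 -0.0059  0.0191] ((608.078369140625, -11.7171630859375), (204.69967651367188, 482.17431640625), 12.798081398010254) medz 0.019
brass 4 [ 0.626 -0.194  0.09 ]
plate 254 [308. 204.] [0.5504 0.0924 0.1653] [0.524 0.073 0.148] [0.577 0.111 0.183]
plate 269 [265. 208.] [ 0.5829 -0.0179  0.173 ] [ 0.555 -0.038  0.153] [0.608 0.003 0.192]
plate 271 [221. 213.] [ 0.6073 -0.13    0.1684] [ 0.582 -0.15   0.149] [ 0.633 -0.109  0.186]
side top 2407 [ 0.6045 -0.035   0.0889] ((617.6093139648438, -9.048233032226562), (117.92976379394531, 441.8985595703125), 13.55109977722168) medz 0.0891
side board 2417 [ 0.5562 -0.0692  0.0189] ((604.4109497070312, -13.249847412109375), (205.7317352294922, 480.7076416015625), 13.705924987792969) medz 0.0191
brass 218 [ 0.645 -0.187  0.091]
plate 73 [247. 164.] [0.5531 0.0878 0.1605] [0.523 0.07  0.128] [0.587 0.104 0.183]
plate 61 [278. 175.] [ 0.5877 -0.0228  0.1634] [ 0.555 -0.038  0.133] [ 0.616 -0.005  0.192]
plate 70 [309. 190.] [ 0.6081 -0.1351  0.1646] [ 0.58  -0.152  0.127] [ 0.642 -0.119  0.185]
```

```bash
cat > h.py <<'E'
from rig import *
import cv2,numpy as np
yaw=np.radians(13.3);C=np.array([.606,-.0125]);ex=np.array([np.cos(yaw),np.sin(yaw)]);ey=np.array([-ex[1],ex[0]])
R=np.column_stack([[0,0,-1],[-ex[0],-ex[1],0],[ey[0],ey[1],0]])
def pt(dx,y,tip): return np.r_[C+(.06-dx)*ex+y*ey,tip+.025]   # dx = distance from the pins
def press(y):
    movep(pt(.080,y,.235),R)
    move_l(pt(.084,y,.19),feed=.1)
    hit=move_l(pt(.097,y,.104),feed=.05,until_force=20)
    s=sense();print("hit",hit,"tip z",s["position"][2]-.025,"F",np.round(s["wrist_force"],1))
    move_l(pt(.097,y,.235),feed=.2)
def check(tag):
    p,d=camera("scene");c=camera_params("scene");K=c["K"];v,u=np.mgrid[:384,:512]
    P=np.stack([(u-K[0,2])/K[0,0]*d,(v-K[1,2])/K[1,1]*d,d],-1)@np.array(c["rotation"]).T+c["position"]
    q=P[...,:2]-C;a=q@ex-.06;b=q@ey
    for n,y in(("left",.115),("mid",0),("right",-.115)):
        m=(d>0)&(abs(b-y)<.012)&(a<-.06)&(a>-.14)&(P[...,2]>.1)&(P[...,2]<.21)&(p.max(-1)<75)
        k=np.arctan2(P[m][:,2]-.105,-a[m]) if m.any() else np.array([9.])
        print(n,m.sum(),"z",np.round([P[m][:,2].min(),P[m][:,2].max()],3) if m.any() else "", "joint~",round(.7-np.median(k)+.05,3))
    cv2.imwrite(f"pics/{tag}.png",p[100:330,130:450,::-1].repeat(2,0).repeat(2,1));print("t",sense()["time_s"])
E
python3 - <<'E'
from h import *
check("a0")
command_gripper(0); print(sense()["finger_gap"])
press(0); check("a1")
E
```

```text
left 188 z [0.129 0.183] joint~ 0.158
mid 193 z [0.154 0.192] joint~ 0.071
right 197 z [0.151 0.184] joint~ 0.117
t 0.15
-0.0002191461008045238
hit True tip z 0.11003357665728564 F [-1.6  1.   6.5]
left 189 z [0.124 0.182] joint~ 0.159
mid 135 z [0.107 0.117] joint~ 0.694
right 198 z [0.15  0.186] joint~ 0.117
t 6.3583
```

The middle latch is down: the tip stopped at 110 mm and the depth image gives about 0.69 rad. The end latches haven't moved. Next is the mouth side (right), then left if that checks out.

```bash
python3 - <<'E'
from h import *
press(-.115); check("a2")
E
```

```text
hit True tip z 0.1100876517061096 F [-1.   0.6  6.9]
left 187 z [0.127 0.181] joint~ 0.16
mid 132 z [0.106 0.115] joint~ 0.693
right 134 z [0.105 0.115] joint~ 0.693
t 9.8
```

View pics/a2.png

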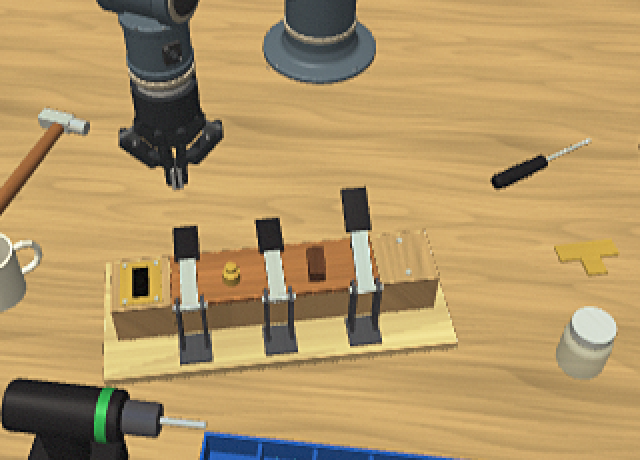

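The crop shows the right latch (187,245) and the middle latch (270,235) level, and the left one (355,210) still raised. The weight (231,273) and offcut (316,263) haven't been disturbed. Now the left latch.

```bash
python3 - <<'E'
from h import *
press(.115); check("a3"); sleep(.5)
f=np.load("pics/scene0.npz")["p"]
p,_=camera("scene");df=(np.abs(p.astype(int)-f).max(-1)>40).astype(np.uint8)
# picture changes at the loose things (512x384 pixels): mug, hammer, driver, plate, jar, weight, offcut
for n,(u,v,r) in dict(mug=(128,235,20),hammer=(145,185,25),driver=(400,182,20),brass=(423,228,14),jar=(423,271,18),weight=(246,237,6),offcut=(288,232,6)).items():
    print(n,df[v-r:v+r,u-r:u+r].sum())
s=sense();print(s["position"],np.round(s["wrist_force"],1),s["time_s"])
E
```

```text
hit True tip z 0.11004388502392817 F [-2.1  0.2  7.1]
left 133 z [0.108 0.115] joint~ 0.693
mid 132 z [0.107 0.116] joint~ 0.699
right 133 z [0.106 0.116] joint~ 0.697
t 13.6083
mug 0
hammer 0
driver 0
brass 0
jar 0
weight 0
offcut 0
[0.54355473 0.09089245 0.25996375] [ 0.1 -0.6  0.6] 14.1583
```

View pics/a3.png

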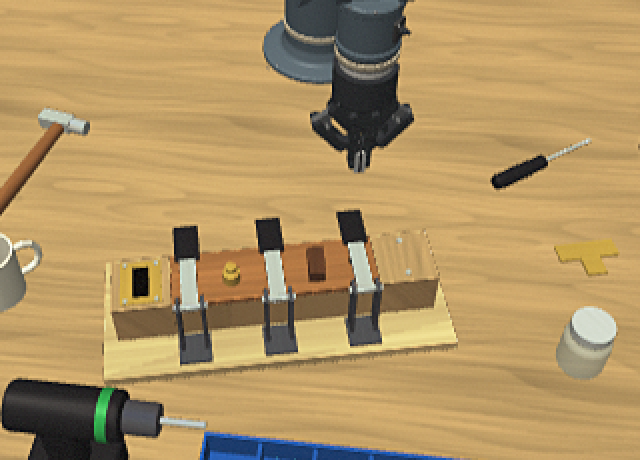

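All three plates are level, at (187,243), (270,234) and (352,226). The loose things haven't moved and the gripper is clear, so I'm handing in.

```bash
python3 -c "
from rig import *
print(finish_job())"
```

```text
the job is handed in; nothing more can be done
None
```

All three latches are fully down, and I handed the job in at about 14 s of the 48 s allowed. With the gripper closed I pushed the middle latch first. Next came the right one beside the mouth, which is at the jig's -y end, and last the left one at the plain end.

- **Latches:** each push stopped on contact with the fingertips at 110 mm, the expected height of a fully lowered plate. Scene depth afterwards gave about 0.69 to 0.70 rad for all three, and the end latches had not moved when I pushed the others.
- **Loose things:** comparing pictures before and after showed no change around any of the seven.
- **Robot:** the gripper was about 120 mm above the lowered plates, with the wrist force back near zero.

No check on the robot's work failed. While locating the jig, one depth fit of the pipe top from the scene camera came out wrong because the latches broke it up. I used the board fits from both cameras instead; they agreed to about 4 mm and 1°.

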